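# Show the apprentice which gourd gets which stain

### The job

Call the apprentice by pressing the green call button all the way down and letting it come back up. Then show the next job without touching it: point straight down at the tip of the tall long-necked gourd, with the fingertips about 3 cm above it, for two seconds, then in the same way at the lid of the blue-capped stain jar for two seconds, and finish still pointing at that jar. Point at no other gourd or jar, and do not touch, move or lift any of them.

Things in the scene. Friction and masses are not known exactly. Their poses are not given: they have to be found in the camera images.
- call (a joint): travel of the round green call button, in m: 0 = up, 0.006 = fully down. It moves straight down and a spring returns it; fully down takes 5 N.
- call_top (a point): centre of the top face of the green call button (36 mm in diameter), which stands in a small fixed white housing on the bench, to the right (-y side) of the gourds and jars; z up.
- gourd_long: free-standing dried gourd lampshade on a pale turned wooden base disc (92 mm across, 14 mm high) with rings of small drilled dark holes; the tall LONG-NECKED one, light tan, belly 136 mm across, slender neck (about 35 to 40 mm thick) rising to a short dark stem, 240 mm tall in all. Origin: centre of its underside, z up.
- gourd_long_tip (a point): top centre of the dark stem (14 mm in diameter) of the long-necked gourd, 240 mm above its underside; z up.
- gourd_squat: free-standing dried gourd lampshade on a pale turned wooden base disc (92 mm across, 14 mm high) with rings of small drilled dark holes; the SQUAT round one, honey brown, 146 mm across, no neck, 145 mm tall with its stem. Leave alone. Origin: centre of its underside, z up.
- gourd_squat_tip (a point): top centre of the stem of the squat gourd, 145 mm above its underside; z up.
- gourd_twin: free-standing dried gourd lampshade on a pale turned wooden base disc (92 mm across, 14 mm high) with rings of small drilled dark holes; the WAISTED two-lobed one, dark brown, 132 mm across, upper lobe 90 mm across, 182 mm tall with its stem. Leave alone. Origin: centre of its underside, z up.
- gourd_twin_tip (a point): top centre of the stem of the waisted gourd, 182 mm above its underside; z up.
- jar_blue: sealed amber glass stain jar, 52 mm in diameter and 75 mm tall with its lid, standing loose and upright on the pale wooden board; screw lid blue. Origin: centre of its underside, z up.
- jar_blue_top (a point): centre of the top face of the blue lid, 75 mm above the jar's underside; z up.
- jar_red: sealed amber glass stain jar, 52 mm in diameter and 75 mm tall with its lid, standing loose and upright on the pale wooden board; screw lid red; leave alone. Origin: centre of its underside, z up.
- jar_red_top (a point): centre of the top face of the red lid, 75 mm above the jar's underside; z up.
- jar_yellow: sealed amber glass stain jar, 52 mm in diameter and 75 mm tall with its lid, standing loose and upright on the pale wooden board; screw lid yellow; leave alone. Origin: centre of its underside, z up.
- jar_yellow_top (a point): centre of the top face of the yellow lid, 75 mm above the jar's underside; z up.
- board: pale wooden board fixed on the bench, 90 x 270 x 12 mm, on which the three jars stand in a row along its long (y) axis, 85 mm apart, in any order. Origin: centre of its underside.
Things that resemble listed ones, but are neither listed nor needed, are in the scene too. Leave any orange or turquoise look-alike of the part that bears call alone.

How it is judged (in metres and radians):
On the way, in this order (a step that is already met when the one before it is completed fails the run):
1. the call button is pressed down (at least 4.5 mm of its 6 mm) (value of joint call above 0.0045 m), for 0.05 s.
2. the button is up again and the tool points down at the stem of the long-necked gourd: TCP within 25 mm sideways and 21 to 85 mm above it, tool within 25 degrees of straight down, for 1.5 s (horizontal distance between the grasp point and gourd_long_tip below 0.025 m and z of the grasp point in the frame of gourd_long_tip between 0.021 and 0.085 m and angle between the grasp point's own z axis and vertical above 2.7 rad and value of joint call below 0.0015 m), for 1.5 s.
3. the tool points down at the lid of the blue-capped jar: TCP within 22 mm sideways and 21 to 85 mm above it, tool within 25 degrees of straight down, for 1.5 s (horizontal distance between the grasp point and jar_blue_top below 0.022 m and z of the grasp point in the frame of jar_blue_top between 0.021 and 0.085 m and angle between the grasp point's own z axis and vertical above 2.7 rad and value of joint call below 0.0015 m), for 1.5 s.
At the end, for the whole second after the job is handed in: The tool still points down at the blue lid (TCP within 22 mm sideways and 21 to 85 mm above it, within 25 degrees of straight down); the button is up (under 1.5 mm); all gourds and jars stand still, upright within 0.1 rad and within 10 mm of where they began (all of step 3 and distance of each of gourd_long, gourd_squat, gourd_twin, jar_blue, jar_red, jar_yellow from where it was at the start of the episode below 0.01 m and angle between each of gourd_long, gourd_squat, gourd_twin, jar_blue, jar_red, jar_yellow's own z axis and vertical below 0.1 rad and linear speed of each of gourd_long, gourd_squat, gourd_twin, jar_blue, jar_red, jar_yellow below 0.02 m/s); the robot touches nothing.
It fails at once if the robot touches a gourd or jar (over 0.3 N) (contact force between any of the arm, the fingers and gourd_long above 0.3 N or contact force between any of the arm, the fingers and gourd_squat above 0.3 N or contact force between any of the arm, the fingers and gourd_twin above 0.3 N or contact force between any of the arm, the fingers and jar_blue above 0.3 N or contact force between any of the arm, the fingers and jar_red above 0.3 N or contact force between any of the arm, the fingers and jar_yellow above 0.3 N).
It fails at once if a gourd or jar is moved or lifted by more than 10 mm (distance of any of gourd_long, gourd_squat, gourd_twin, jar_blue, jar_red, jar_yellow from where it was at the start of the episode above 0.01 m).
It fails at once if the tool points at a wrong gourd (TCP within 25 mm sideways of its stem and less than 60 mm above it) ((horizontal distance between the grasp point and gourd_squat_tip below 0.025 m and z of the grasp point in the frame of gourd_squat_tip below 0.06 m) or (horizontal distance between the grasp point and gourd_twin_tip below 0.025 m and z of the grasp point in the frame of gourd_twin_tip below 0.06 m)).
It fails at once if the tool points at a wrong jar (TCP within 22 mm sideways of its lid's centre and less than 60 mm above it) ((horizontal distance between the grasp point and jar_red_top below 0.022 m and z of the grasp point in the frame of jar_red_top below 0.06 m) or (horizontal distance between the grasp point and jar_yellow_top below 0.022 m and z of the grasp point in the frame of jar_yellow_top below 0.06 m)).
It also fails if it takes over 56 s, if anything falls off the work surface, if the arm or the gripper's body presses on something with over 40 N, if the wrist force passes 120 N, or if a joint passes its speed limit or range.

### The arm

A 6-joint arm with a two-finger parallel gripper is mounted at the origin on the work surface. World frame = base frame: x ahead of the robot, y to its left, z up, the work surface at z = 0. Lengths are in m, angles in degrees, forces in N, time in s.
With the tool pointing down it reaches from about 0.35 to 0.875 m from the base axis. Payload 4.2 kg.
Tool frame: the origin (TCP) lies between the finger pads, 19 mm behind the fingertips; this is the grasp point; z points along the fingers, y is the line along which they close (so a half turn about z gives the same grasp; the last joint's range is limited). The gripper opens to 87 mm and grips with 3 to 60 N. Pads are 19 mm wide; open, the fingers measure 117 mm over their backs; the gripper's body (75 mm by 190 mm) begins 51 mm behind the grasp point.
Start: joints at [85.233, 22.042, 0.453, 0, -68.411, -14.817], TCP at [0.209, 0.589, 0.241] pointing down, gripper open.
Joint ranges: [-179.83, 179.83], [-69.29, 118.12], [-61.27, 80.66], [-181.25, 117.63], [-171.15, -9.14], [-177.46, 177.46]. Speed limits (degrees/s): [159.86, 159.86, 180, 180, 180, 180].

### API

Orientations are given as a 3x3 rotation matrix whose columns are the frame's x, y, z axes.
In Python, from station import r gives the robot as it stands.
- The arm moves only by the tool jog_arm, never from a script. Its argument "plan" is text: rows parted by semicolons, each of 7 numbers parted by spaces: the shift along the tool's x, y, z normalised to -1 to 1, where 1 is 0.025 m, then the turn, a rotation vector about the tool's x, y, z normalised to -1 to 1, where 1 is 8 degrees, then the closure, from -1 (fully open) to 1 (shut). A call has exactly 10 rows; each row shifts and turns the commanded pose from where the row before left it, along the tool's axes as they then stand; what a row does not reach is not made up. A row lasts 1/10 s, in which the tool goes at most 50 mm and 8.59 degrees, less where a joint would pass 70% of its speed; a pose out of reach is approached as far as the arm can. A call with a number of a shift or a turn outside -1 to 1 is refused whole. A call with a gripper value outside its range is refused whole. The fingers move at their own pace and stop on an object; the grip force is fixed at half the most. Time passes only in rows, so rows that do not move let the fingers close, or fill a call up. It gives the time, the measured TCP pose, the force, the opening and the grip force at its end, in the units of the state.
- r.sense(): the state, without advancing time (a new reading comes with each control period).
- r.capture(name): name is "scene" or "top" or "wrist"; returns (picture, depth): 420x560x3 uint8, red, green, blue; 420x560 float32, m along the optical axis (not along the pixel's ray), 0 where there is no reading.
- r.get_calibration(name): a dict with "mtx" (3x3 intrinsics, pixels), "extrinsics" (4x4, takes a point from camera to world coordinates). Camera axes: x right, y up, looking along -z (the intrinsics and any distortion apply to the point x, -y, -z); pixel columns grow to the right and rows downward; lengths in m; the calibration is good to about 2 mm. The wrist camera is an equidistant fisheye: a pixel r from the principal point sees the ray r / f radians off the axis. A picture is of the moment at which its call begins: read the wrist's pose just before it. get_calibration takes no time and is no camera call; for the wrist camera it gives the pose at the moment of the call.
- r.finish_job(): hands the job in; it is judged then, once.
The state is a dict: "time_s": time; "joints": joint angles; "joint_velocities": joint speeds; "effort": joint torques, N m; "tcp_pos": TCP position; "ee_rot": TCP orientation; "wrist_force": force on the tool from outside, world axes, zero at the start; "moment": the same for the moment, N m; "gripper_width": opening from 0.0 (shut) to 1.0 (fully open); "gripper_force": force on a finger pad.
Only numpy, scipy, OpenCV 4.12 (cv2) and the standard library are available. Lean on these libraries where they do the work, as an engineer would, in place of code of your own. Each camera call takes 0.05 s, during which the arm holds its last target. There are 200 camera calls.

## Working session

There is one attempt and no reset: what is moved stays moved. The work goes in short steps, Python scripts to look and compute and a tool call to move; the robot and the scene stay as the last step left them, time stands still between calls to the robot, and variables do not carry over. Pictures are saved under pics/ and viewed, at most 10 in all, crops included, and the job is handed in when it is done.

Besides the shell and the picture viewer there is one more tool, called in YAML: its name, and indented under it one key for each argument. jog_arm: Moves the arm, as the interface text tells. Scaled input: -1 to 1 covers 0.025 m each way for a shift and 8 degrees each way for a turn. Its arguments: {"type":"object","properties":{"plan":{"type":"string"}},"required":["plan"]}

```bash
mkdir -p pics; cat > h.py <<'E'
import numpy as np,cv2
from station import r
def pts(name,depth):
    c=r.get_calibration(name);K=c["mtx"];T=np.array(c["extrinsics"])
    v,u=np.mgrid[:420,:560]
    x=(u-K[0][2])/K[0][0]*depth;y=(v-K[1][2])/K[1][1]*depth
    P=np.stack([x,-y,-depth],-1)
    return P@T[:3,:3].T+T[:3,3]
E
python3 - <<'E'
from h import *
for n in("scene","top"):
    p,d=r.capture(n);cv2.imwrite(f"pics/{n}.png",p[:,:,::-1]);np.savez(f"{n}.npz",p=p,d=d,P=pts(n,d))
    c=r.get_calibration(n);print(c)
s=r.sense();print(s["time_s"],s["tcp_pos"],s["ee_rot"],s["gripper_width"])
E
```

```text
{'mtx': array([[533.40656341,   0.        , 278.31635125],
       [  0.        , 533.40656341, 205.35062376],
       [  0.        ,   0.        ,   1.        ]]), 'extrinsics': array([[ 0.6026938 , -0.67960128,  0.41821321,  1.03108681],
       [ 0.79791555,  0.51951763, -0.30566682, -0.4833493 ],
       [-0.00953758,  0.51792232,  0.85537449,  1.21242967],
       [ 0.        ,  0.        ,  0.        ,  1.        ]])}
{'mtx': array([[414.37617472,   0.        , 276.01573596],
       [  0.        , 414.37617472, 212.33899104],
       [  0.        ,   0.        ,   1.        ]]), 'extrinsics': array([[-2.77225660e-02,  9.92261211e-01, -1.21033670e-01,
         3.81026826e-01],
       [-9.99606504e-01, -2.80364716e-02, -8.91041138e-04,
        -1.10630551e-01],
       [-4.27750260e-03,  1.20961342e-01,  9.92648002e-01,
         1.26555708e+00],
       [ 0.00000000e+00,  0.00000000e+00,  0.00000000e+00,
         1.00000000e+00]])}
0.1 [0.20930206 0.58840324 0.24028377] [[ 9.42106542e-01 -3.35313244e-01 -5.40818989e-04]
 [-3.35313663e-01 -9.42104761e-01 -1.83474640e-03]
 [ 1.05706622e-04  1.90987058e-03 -9.99998171e-01]] 1.0035724824784416
```

View pics/scene.png

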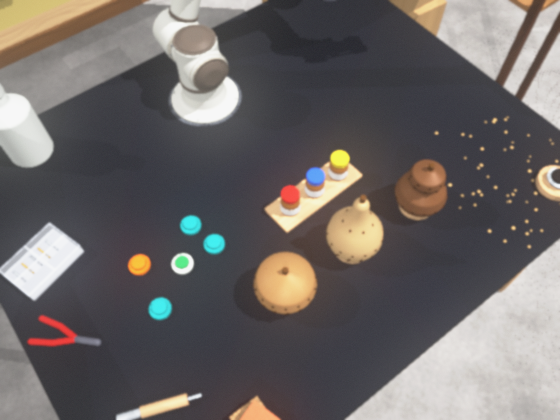

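View pics/top.png

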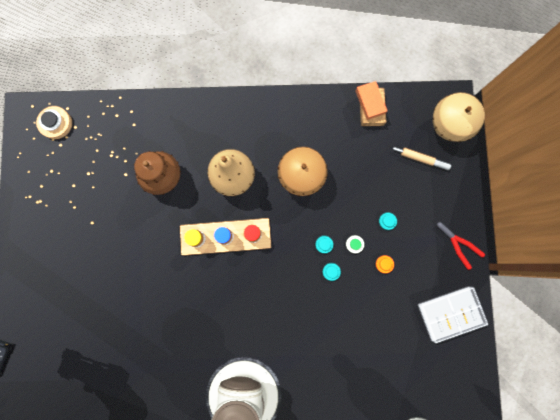

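The scene view shows the green button in its white housing at (182,263), the long-necked gourd at (355,230) with its stem at (362,200), and the blue lid at (315,180). In the top view these are at (355,244), (231,172) with stem (225,159), and (223,235).

Candidates (top view pixels):
- **Buttons:** green (355,244), turquoise (325,244), (332,271) and (388,220), orange (385,264). The green one on white fits the description.
- **Gourds:** dark waisted (157,172), tan necked and drilled (231,172), squat (302,170), pale unlisted (459,117). The necked one fits.
- **Jars:** yellow (193,237), blue (223,235), red (252,233). Blue is the target.

Next I'll measure these and check them in one enlarged crop.

```bash
cat > m.py <<'E'
from h import *
def ray(n,uv,z):
    c=r.get_calibration(n);K=c["mtx"];T=c["extrinsics"]
    d=T[:3,:3]@[(uv[0]-K[0,2])/K[0,0],-(uv[1]-K[1,2])/K[1,1],-1];o=T[:3,3]
    return o+d*(z-o[2])/d[2]
box={"scene":{"btn":(165,200,250,278),"blue":(300,330,165,200),"red":(275,305,182,215),"yel":(325,355,148,180)},"top":{"btn":(340,370,230,258),"blue":(210,237,222,250),"red":(240,265,222,250),"yel":(180,207,225,252)}}
hue={"btn":(50,82),"blue":(100,125),"red":None,"yel":(22,35)}
for n in box:
    f=np.load(n+".npz");hsv=cv2.cvtColor(f["p"],cv2.COLOR_RGB2HSV)
    for k,(a,b,c,e) in box[n].items():
        h=hsv[c:e,a:b,0];m=(h<6)|(h>172) if k=="red" else (h>=hue[k][0])&(h<=hue[k][1])
        m&=(hsv[c:e,a:b,1]>130)&(hsv[c:e,a:b,2]>70);P=f["P"][c:e,a:b][m];z=np.median(P[:,2])
        top=m&(abs(f["P"][c:e,a:b,2]-np.percentile(P[:,2],80))<.006)
        v,u=np.nonzero(top);uv=(u.mean()+a,v.mean()+c);zt=np.median(f["P"][c:e,a:b,2][top])
        print(n,k,m.sum(),top.sum(),np.round(uv,1),"zt",zt.round(4),"ray",ray(n,uv,zt).round(4),"pts",np.median(f["P"][c:e,a:b][top],0).round(4))
    for k,(a,b,c,e) in {"scene":{"long":(325,390,185,265),"squat":(250,320,250,315),"twin":(390,450,155,220)},"top":{"long":(205,257,145,200),"squat":(275,330,143,200),"twin":(130,183,145,200)}}[n].items():
        P=f["P"][c:e,a:b].reshape(-1,3);P=P[f["d"][c:e,a:b].ravel()>0];zm=P[:,2].max();Q=P[P[:,2]>zm-.008]
        print(n,k,"zmax",zm.round(3),len(Q),Q.mean(0).round(4))
s=np.load("scene.npz")["p"][130:330,120:460,::-1];t=np.load("top.npz")["p"][130:290,130:410,::-1]
s=cv2.resize(s,(510,300),interpolation=3);t=cv2.resize(t,(510,291),interpolation=3)
cv2.imwrite("pics/crop.png",np.vstack([s,t]))
E
python3 m.py
```

```text
scene btn 98 94 [181.4 261.9] zt 0.0234 ray [ 0.4346 -0.3451  0.0234] pts [ 0.4348 -0.345   0.0234]
scene blue 228 203 [314.9 175.5] zt 0.0881 ray [0.4671 0.046  0.0881] pts [0.4672 0.0458 0.0881]
scene red 285 222 [289.9 193.6] zt 0.0885 ray [ 0.4719 -0.038   0.0885] pts [ 0.4716 -0.0386  0.0885]
scene yel 294 209 [339.6 158. ] zt 0.0886 ray [0.4635 0.1315 0.0886] pts [0.4641 0.1313 0.0886]
scene long zmax 0.243 34 [0.6509 0.0198 0.2406]
scene squat zmax 0.149 31 [ 0.649  -0.1894  0.1461]
scene twin zmax 0.187 26 [0.659  0.2375 0.1834]
top btn 82 75 [355.3 243.6] zt 0.0221 ray [ 0.4317 -0.3441  0.0221] pts [ 0.4309 -0.3438  0.0221]
top blue 187 181 [222.1 234.9] zt 0.0872 ray [0.4645 0.0456 0.0872] pts [0.4643 0.0458 0.0872]
top red 201 190 [251.7 232.4] zt 0.0869 ray [ 0.4691 -0.0387  0.0869] pts [ 0.4698 -0.0393  0.0869]
top yel 220 196 [192.5 237.2] zt 0.0866 ray [0.4601 0.1302 0.0866] pts [0.4606 0.1312 0.0866]
top long zmax 0.242 25 [0.6475 0.0185 0.2395]
top squat zmax 0.149 19 [ 0.6464 -0.1907  0.1444]
top twin zmax 0.185 23 [0.6561 0.237  0.1808]
```

View pics/crop.png

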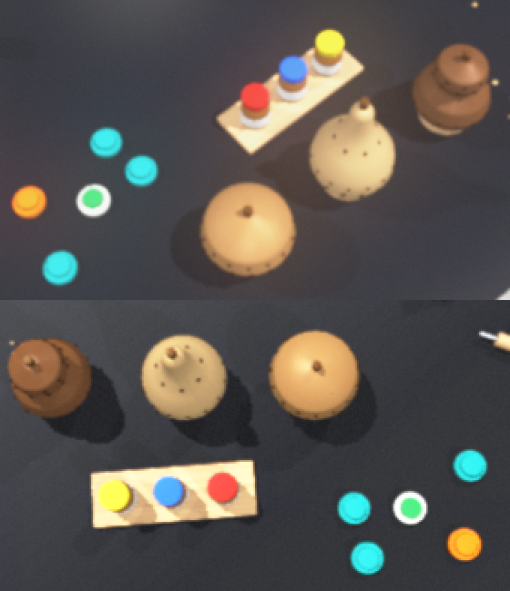

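The crop confirms the choices: a green button on a white housing among turquoise and orange ones, the long-necked gourd in the middle, and the blue jar in the middle of the row. Targets are button (0.433,-0.3445,0.023), tip (0.649,0.019,0.240) and blue lid (0.466,0.046,0.087).

I'll travel high towards the button with the gripper closed.

jog_arm:
  plan: "0.4 0.4 -0.1 0 0 0 1;0.76 0.87 -0.1 0 0 0 1;0.76 0.87 -0.1 0 0 0 1;0.76 0.87 -0.1 0 0 0 1;0.76 0.87 -0.1 0 0 0 1;0.76 0.87 -0.1 0 0 0 1;0.76 0.87 -0.1 0 0 0 1;0.76 0.87 -0.1 0 0 0 1;0.76 0.87 -0.1 0 0 0 1;0.76 0.87 -0.1 0 0 0 1"

```text
time_s: 1.1
tcp_pos: [0.3112, 0.3321, 0.2664]
ee_rot: [[0.942, -0.335, -0.0], [-0.335, -0.942, -0.0], [-0.0, 0.0, -1.0]]
wrist_force: [0.4, 0.1, 0.2]
gripper_width: 0.173
gripper_force: 0.0
```

jog_arm:
  plan: "0.76 0.87 0 0 0 0 1;0.76 0.87 0 0 0 0 1;0.76 0.87 0 0 0 0 1;0.76 0.87 0 0 0 0 1;0.76 0.87 0 0 0 0 1;0.76 0.87 0 0 0 0 1;0.76 0.87 0 0 0 0 1;0.76 0.87 0 0 0 0 1;0.76 0.87 0 0 0 0 1;0.76 0.87 0 0 0 0 1"

```text
time_s: 2.1
tcp_pos: [0.4167, 0.0638, 0.2663]
ee_rot: [[0.942, -0.335, 0.0], [-0.335, -0.942, 0.0], [-0.0, -0.0, -1.0]]
wrist_force: [0.7, 0.4, 0.1]
gripper_width: 0.009
gripper_force: 0.0
```

jog_arm:
  plan: "0.338 0.843 0 0 0 0 1;0.338 0.843 0 0 0 0 1;0.338 0.843 0 0 0 0 1;0.338 0.843 0 0 0 0 1;0.338 0.843 0 0 0 0 1;0.338 0.843 0 0 0 0 1;0.338 0.843 0 0 0 0 1;0.338 0.843 0 0 0 0 1;0.338 0.843 0 0 0 0 1;0.338 0.843 0 0 0 0 1"

```text
time_s: 3.1
tcp_pos: [0.425, -0.1624, 0.2663]
ee_rot: [[0.942, -0.336, -0.0], [-0.336, -0.942, 0.0], [-0.0, -0.0, -1.0]]
wrist_force: [1.4, 0.5, 0.2]
gripper_width: 0.007
gripper_force: 0.0
```

jog_arm:
  plan: "0.338 0.843 0.7 0 0 0 1;0.338 0.843 0.7 0 0 0 1;0.338 0.843 0.7 0 0 0 1;0.338 0.843 0.7 0 0 0 1;0.338 0.843 0.7 0 0 0 1;0.338 0.843 0.7 0 0 0 1;0.338 0.843 0.7 0 0 0 1;0.338 0.843 0.7 0 0 0 1;0 0 0.6 0 0 0 1;0 0 0 0 0 0 1"

```text
time_s: 4.1
tcp_pos: [0.4307, -0.3426, 0.109]
ee_rot: [[0.941, -0.337, -0.005], [-0.337, -0.941, 0.003], [-0.006, -0.001, -1.0]]
wrist_force: [-0.3, -0.2, 0.2]
gripper_width: 0.006
gripper_force: 0.0
```

jog_arm:
  plan: "0.11 0.04 0.5 0 0 0 1;0 0 0.5 0 0 0 1;0 0 0.5 0 0 0 1;0 0 0.4 0 0 0 1;0 0 0.3 0 0 0 1;0 0 0.2 0 0 0 1;0 0 0.1 0 0 0 1;0 0 0 0 0 0 1;0 0 0 0 0 0 1;0 0 0 0 0 0 1"

```text
time_s: 5.1
tcp_pos: [0.4358, -0.3447, 0.0492]
ee_rot: [[0.942, -0.335, 0.001], [-0.335, -0.942, -0.0], [0.001, 0.0, -1.0]]
wrist_force: [-0.9, -0.6, -0.2]
gripper_width: 0.0
gripper_force: 0.0
```

jog_arm:
  plan: "-0.08 0 0.1 0 0 0 1;0 0 0.1 0 0 0 1;0 0 0.1 0 0 0 1;0 0 0.1 0 0 0 1;0 0 0.08 0 0 0 1;0 0 0.05 0 0 0 1;0 0 0 0 0 0 1;0 0 0 0 0 0 1;0 0 0 0 0 0 1;0 0 0 0 0 0 1"

```text
time_s: 6.1
tcp_pos: [0.4336, -0.3439, 0.0356]
ee_rot: [[0.942, -0.335, -0.0], [-0.335, -0.942, 0.0], [-0.0, 0.0, -1.0]]
wrist_force: [-1.0, 2.0, 4.2]
gripper_width: 0.006
gripper_force: 2.3
```

jog_arm:
  plan: "0 0 0.05 0 0 0 1;0 0 0.04 0 0 0 1;0 0 0.04 0 0 0 1;0 0 0 0 0 0 1;0 0 0 0 0 0 1;0 0 0 0 0 0 1;0 0 0 0 0 0 1;0 0 0 0 0 0 1;0 0 0 0 0 0 1;0 0 0 0 0 0 1"

```text
time_s: 7.1
tcp_pos: [0.4336, -0.3439, 0.0348]
ee_rot: [[0.942, -0.334, 0.0], [-0.334, -0.942, -0.001], [0.0, 0.001, -1.0]]
wrist_force: [-4.7, 4.6, 20.2]
gripper_width: 0.005
gripper_force: 10.4
```

jog_arm:
  plan: "0 0 -0.2 0 0 0 1;0 0 -0.5 0 0 0 1;0 0 -1 0 0 0 1;0 0 -1 0 0 0 1;0 0 -1 0 0 0 1;0 0 -1 0 0 0 1;0 0 -1 0 0 0 1;0 0 -1 0 0 0 1;0 0 -1 0 0 0 1;0 0 -1 0 0 0 1"

```text
time_s: 8.1
tcp_pos: [0.4337, -0.3438, 0.2508]
ee_rot: [[0.942, -0.335, 0.001], [-0.335, -0.942, 0.0], [0.001, -0.0, -1.0]]
wrist_force: [0.8, -0.1, 0.1]
gripper_width: 0.004
gripper_force: 0.0
```

jog_arm:
  plan: "0.1 -0.5 -1 0 0 0 1;0.16 -0.8 -1 0 0 0 1;0.16 -0.8 -1 0 0 0 1;0.16 -0.8 0 0 0 0 1;0.16 -0.8 0 0 0 0 1;0.16 -0.8 0 0 0 0 1;0.16 -0.8 0 0 0 0 1;0.16 -0.8 0 0 0 0 1;0.16 -0.8 0 0 0 0 1;0.16 -0.8 0 0 0 0 1"

```text
time_s: 9.1
tcp_pos: [0.535, -0.1745, 0.3247]
ee_rot: [[0.942, -0.335, 0.0], [-0.335, -0.942, 0.0], [0.0, -0.0, -1.0]]
wrist_force: [-0.1, -1.0, -0.4]
gripper_width: 0.004
gripper_force: 0.0
```

jog_arm:
  plan: "0.17 -0.9 0 0 0 0 1;0.17 -0.9 0 0 0 0 1;0.17 -0.9 0 0 0 0 1;0.17 -0.9 0 0 0 0 1;0.17 -0.9 0 0 0 0 1;0.17 -0.9 0 0 0 0 1;0.17 -0.9 0 0 0 0 1;0.17 -0.9 0 0 0 0 1;0.17 -0.9 0 0 0 0 1;0.17 -0.7 0 0 0 0 1"

```text
time_s: 10.1
tcp_pos: [0.6491, 0.0193, 0.3245]
ee_rot: [[0.942, -0.335, -0.0], [-0.335, -0.942, 0.0], [-0.0, -0.0, -1.0]]
wrist_force: [-0.1, -0.4, 0.1]
gripper_width: 0.007
gripper_force: 0.0
```

jog_arm:
  plan: "0 0 0.1 0 0 0 1;0 0 0.2 0 0 0 1;0 0 0.3 0 0 0 1;0 0 0.3 0 0 0 1;0 0 0.2 0 0 0 1;0 0 0.2 0 0 0 1;0 0 0.1 0 0 0 1;0 0 0 0 0 0 1;0 0 0 0 0 0 1;0 0 0 0 0 0 1"

```text
time_s: 11.1
tcp_pos: [0.6484, 0.0177, 0.2902]
ee_rot: [[0.942, -0.335, 0.001], [-0.335, -0.942, 0.0], [0.001, -0.0, -1.0]]
wrist_force: [0.4, 0.3, -0.0]
gripper_width: 0.005
gripper_force: 0.0
```

```bash
python3 - <<'E'
from h import *
p,d=r.capture("scene");cv2.imwrite("pics/s2.png",cv2.resize(p[100:310,230:510,::-1],(784,588),interpolation=3));np.savez("s2.npz",p=p,P=pts("scene",d))
print(p[255:268,176:188].reshape(-1,3).mean(0), r.sense()["tcp_pos"])
P=pts("scene",d)[250:278,165:200];h=cv2.cvtColor(p,cv2.COLOR_RGB2HSV)[250:278,165:200]
m=(h[...,0]>50)&(h[...,0]<82)&(h[...,1]>130);print(m.sum(),np.median(P[m],0))
E
```

```text
[119.28205128 228.21794872 152.16025641] [0.6483722  0.01767704 0.29013049]
99 [ 0.43453303 -0.34534002  0.02321231]
```

View pics/s2.png

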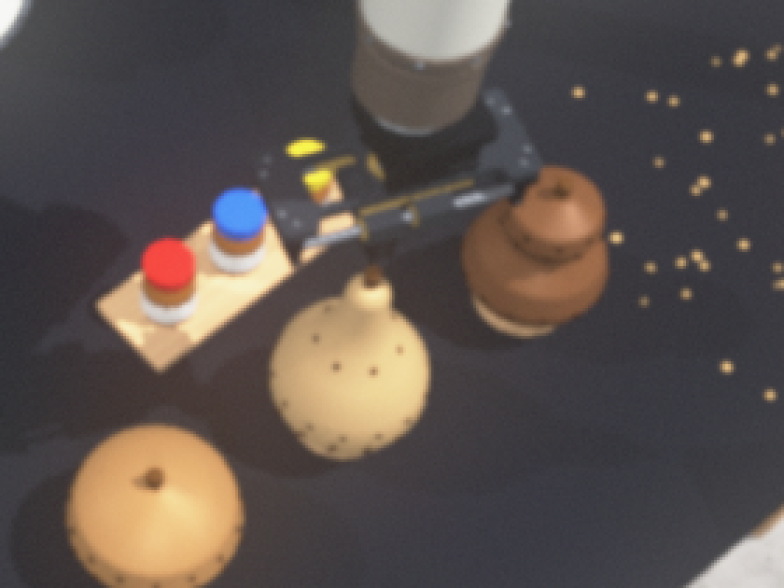

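The enlarged view shows the closed fingertips just above the dark stem (crop pixel 372,275), and nothing has been disturbed. The button's height is back to its up value, so I'll hold here for 2 s and then move over the blue lid.

jog_arm:
  plan: "0 0 0 0 0 0 1;0 0 0 0 0 0 1;0 0 0 0 0 0 1;0 0 0 0 0 0 1;0 0 0 0 0 0 1;0 0 0 0 0 0 1;0 0 0 0 0 0 1;0 0 0 0 0 0 1;0 0 0 0 0 0 1;0 0 0 0 0 0 1"

```text
time_s: 12.15
tcp_pos: [0.6482, 0.0176, 0.2897]
ee_rot: [[0.942, -0.335, -0.0], [-0.335, -0.942, 0.0], [-0.0, -0.0, -1.0]]
wrist_force: [-0.2, -0.4, -0.8]
gripper_width: 0.002
gripper_force: 0.0
```

jog_arm:
  plan: "0 0 0 0 0 0 1;0 0 0 0 0 0 1;0 0 0 0 0 0 1;0 0 0 0 0 0 1;0 0 0 0 0 0 1;0 0 0 0 0 0 1;0 0 0 0 0 0 1;0 0 0 0 0 0 1;0 0 0 0 0 0 1;0 0 0 0 0 0 1"

```text
time_s: 13.15
tcp_pos: [0.6482, 0.0176, 0.2897]
ee_rot: [[0.942, -0.335, -0.0], [-0.335, -0.942, -0.0], [-0.0, 0.0, -1.0]]
wrist_force: [0.8, 0.1, 0.1]
gripper_width: 0.003
gripper_force: 0.0
```

jog_arm:
  plan: "0 0 -0.3 0 0 0 1;-0.75 0.14 0 0 0 0 1;-0.75 0.14 0 0 0 0 1;-0.75 0.14 0 0 0 0 1;-0.75 0.14 0 0 0 0 1;-0.75 0.14 0 0 0 0 1;-0.8 0.15 0 0 0 0 1;-0.8 0.15 0 0 0 0 1;-0.9 0.17 0 0 0 0 1;-1 0.21 0 0 0 0 1"

```text
time_s: 14.15
tcp_pos: [0.4654, 0.046, 0.2979]
ee_rot: [[0.942, -0.335, 0.001], [-0.335, -0.942, 0.0], [0.001, -0.001, -1.0]]
wrist_force: [-0.8, 0.8, -0.1]
gripper_width: 0.004
gripper_force: 0.0
```

jog_arm:
  plan: "0 0 0.5 0 0 0 1;0 0 0.9 0 0 0 1;0 0 0.9 0 0 0 1;0 0 0.9 0 0 0 1;0 0 0.9 0 0 0 1;0 0 0.9 0 0 0 1;0 0 0.7 0 0 0 1;0 0 0.3 0 0 0 1;0 0 0 0 0 0 1;0 0 0 0 0 0 1"

```text
time_s: 15.15
tcp_pos: [0.4667, 0.0461, 0.1482]
ee_rot: [[0.942, -0.335, 0.002], [-0.335, -0.942, 0.0], [0.002, -0.001, -1.0]]
wrist_force: [0.8, -0.5, 1.0]
gripper_width: 0.005
gripper_force: 0.0
```

jog_arm:
  plan: "0 0 0.2 0 0 0 1;0 0 0.2 0 0 0 1;0 0 0.1 0 0 0 1;0 0 0 0 0 0 1;0 0 0 0 0 0 1;0 0 0 0 0 0 1;0 0 0 0 0 0 1;0 0 0 0 0 0 1;0 0 0 0 0 0 1;0 0 0 0 0 0 1"

```text
time_s: 16.15
tcp_pos: [0.4659, 0.0459, 0.1348]
ee_rot: [[0.942, -0.335, 0.0], [-0.335, -0.942, 0.0], [0.0, -0.0, -1.0]]
wrist_force: [-0.4, -0.1, -0.1]
gripper_width: 0.003
gripper_force: 0.0
```

jog_arm:
  plan: "0 0 0 0 0 0 1;0 0 0 0 0 0 1;0 0 0 0 0 0 1;0 0 0 0 0 0 1;0 0 0 0 0 0 1;0 0 0 0 0 0 1;0 0 0 0 0 0 1;0 0 0 0 0 0 1;0 0 0 0 0 0 1;0 0 0 0 0 0 1"

```text
time_s: 17.15
tcp_pos: [0.4659, 0.0459, 0.1347]
ee_rot: [[0.942, -0.335, -0.0], [-0.335, -0.942, -0.0], [-0.0, 0.0, -1.0]]
wrist_force: [-0.3, 0.1, -0.3]
gripper_width: 0.005
gripper_force: 0.0
```

jog_arm:
  plan: "0 0 0 0 0 0 1;0 0 0 0 0 0 1;0 0 0 0 0 0 1;0 0 0 0 0 0 1;0 0 0 0 0 0 1;0 0 0 0 0 0 1;0 0 0 0 0 0 1;0 0 0 0 0 0 1;0 0 0 0 0 0 1;0 0 0 0 0 0 1"

```text
time_s: 18.15
tcp_pos: [0.4659, 0.0459, 0.1347]
ee_rot: [[0.942, -0.335, -0.0], [-0.335, -0.942, -0.0], [0.0, 0.0, -1.0]]
wrist_force: [0.3, 0.4, -0.6]
gripper_width: 0.002
gripper_force: 0.0
```

```bash
python3 - <<'E'
from h import *
p,d=r.capture("scene");cv2.imwrite("pics/s3.png",cv2.resize(p[100:310,230:510,::-1],(784,588),interpolation=3))
print(r.sense()["tcp_pos"])
E
```

```text
[0.46588075 0.04587402 0.13473965]
```

View pics/s3.png

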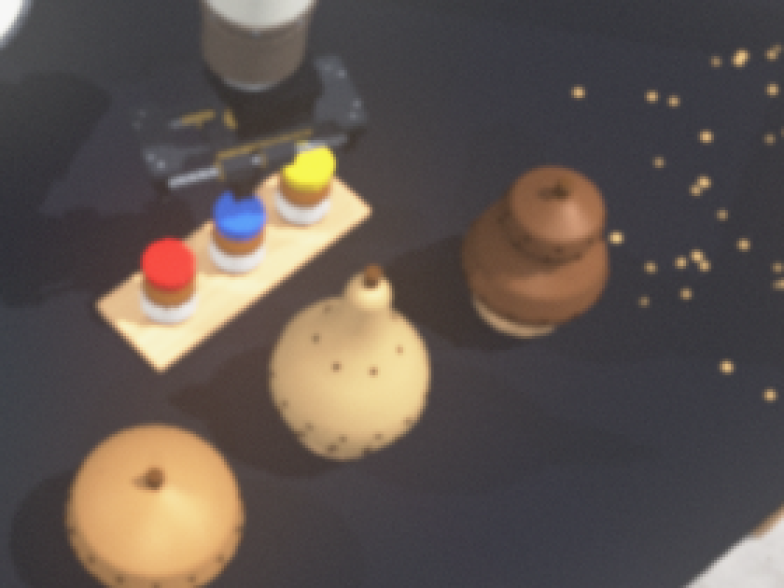

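The fingertips are over the blue lid (crop pixel 240,210), and all gourds and jars stand where they were, so I'm handing the job in.

```bash
python3 -c "
from station import r
print(r.finish_job())"
```

```text
the job is handed in; nothing more can be done
None
```

I pressed the green button fully down and let it come back up, pointed at the long-necked gourd's tip and then the blue lid for at least two seconds each, and handed the job in still pointing at the blue jar, with no sign of anything touched or moved; the hand-in returned no verdict.

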